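# Turn the drum's cover and fetch the T-foot

## Task

Turn the clear cover of the round tool drum by its bar grip until its opening lines up with the compartment that holds the steel T-foot (the foot bar with an upright stem). Then draw the T-foot out through the opening, turning it so that its long foot passes along the opening, and stand it upright on its foot in the middle of the stone slab without dropping it. Leave the cover lined up with that compartment and everything else where it is.

Things in the scene. Friction and masses are not known exactly. Their poses are not given: they have to be found in the camera images.
- drum: Fixed round white-enamelled drum, 268 mm across, wall top 76 mm above the table, inner wall radius 127 mm, inner floor 8 mm up. Origin on its axis at table level, z up. Two crossed 4 mm dividers at 45 degrees to its x and y make four equal compartments: +x holds the T-foot, +y a round rubbing stone, -x a bush-hammer head, -y nothing.
- bay (a point): Centre of the floor of the T-foot's compartment: 80 mm from the drum's axis, 8 mm above the table. Turns with the drum only.
- cover: Clear disc 272 mm across, 6 mm thick, lying over the drum (underside 77 mm, top 83 mm above the table). It turns without stops, either way, about the drum's axis; it is stiff (about 0.2 N m) and stays where left. Origin on the axis at its underside, x towards its opening.
- opening (a point): Centre of the cover's opening, 80 mm from the drum's axis, 83 mm above the table. The opening is a rectangle, 56 mm along the radius (this point's x, pointing outwards) by 100 mm across it (y), in a dark steel frame 6 mm wide that rises 3 mm above the cover, to 86 mm. Lined up: this point straight above bay.
- cover_grip (a point): Middle of the black bar grip on the cover, on the drum's axis, 97 mm above the table. The bar is 16 mm thick, 70 mm long, 28 mm high (83 to 111 mm above the table), turns with the cover and runs along this point's y, square to the direction of the opening: grip it across its thickness, along this point's x.
- tfoot: Loose dark steel T-foot, about 0.3 kg: foot bar 76 (its x) by 22 by 12 mm high with a square stem 18 by 18 mm on its middle, 65 mm high in all. Origin under the foot, z up the stem. Starts standing in its compartment, stem top 73 mm above the table, its foot roughly along the drum's radius: too long for the opening. There is room to turn it inside, also raised 50 mm (foot then 7 mm under the cover).
- slab: Fixed pale limestone slab, 180 by 180 mm, 40 mm thick, lying on the table. Origin at the centre of its underside, z up, sides along x and y.
- rubstone: Bystander: grey round rubbing stone, 58 mm across, 26 mm high, in the drum's +y compartment. Origin under its middle.
- bushhead: Bystander: dark steel block 44 mm square, 42 mm high, in the drum's -x compartment. Origin under its middle.
- flask: Bystander: dark standing flask, 72 mm across, 210 mm high. Origin at the centre of its underside.
- hammer: Bystander: hammer, 290 mm long, lying on the table, along its x.
- brush: Bystander: brush, 220 mm long, lying on the table, along its x.

How it is judged:
By the outcome, as a careful person would: the job done as asked, in the order asked, and still so for the second after the job is handed in, with the robot touching nothing.
It also fails if it takes over 72 s, if anything falls off the work surface, if the arm or the gripper's body presses on something with over 40 N, if the wrist force passes 120 N, or if a joint passes its speed limit or range.

## Robot

A 6-joint arm with a two-finger parallel gripper is mounted at the origin on the work surface. World frame = base frame: x ahead of the robot, y to its left, z up, the work surface at z = 0. Lengths are in m, angles in rad, forces in N, time in s.
With the tool pointing down it reaches from about 0.4 to 0.825 m from the base axis. Payload 7 kg.
Tool frame: the origin (TCP) lies midway between the tips of the shut fingers; the grasp point (between the pads) lies arm.grip_point_offset behind it (arm.grip_point_offset is the distance from the TCP to the grasp point, in m); z points along the fingers, y is the direction in which the jaws open and shut (so a half turn about z gives the same grasp; the last joint's range is limited). The gripper opens to 88 mm and grips with 3 to 60 N. Pads are 19 mm wide; open, the fingers measure 130 mm over their backs; the gripper's body (78 mm by 193 mm) begins 47 mm behind the grasp point.
Start: joints at [1.395, 0.359, 0.012, 0, -1.224, -0.288], TCP at [0.302, 0.604, 0.227] pointing down, gripper open.
Joint ranges: [-3.07, 3.07], [-1.43, 2.12], [-1.02, 1.25], [-3.03, 1.67], [-3.05, -0], [-3.03, 3.03]. Speed limits (rad/s): [2.39, 2.39, 3.01, 3.14, 3.14, 3.14].

## Interface

Orientations are given as a unit quaternion [w, x, y, z].
In Python, from rig import arm gives the robot as it stands.
- The arm moves only by the tool send_rows, never from a script. Its argument "commands" is a list of rows, each a list of 7 numbers: the shift along the tool's x, y, z normalised to -1 to 1, where 1 is 100 mm, then the turn, a rotation vector about the tool's x, y, z normalised to -1 to 1, where 1 is pi rad, then the finger opening in mm, from 0 to 87.6. In form: [[x, y, z, ax, ay, az, gripper], ...]. A call has 1 to 10 rows; each row is the pose to reach, as a shift and turn from the pose measured when the call began, along the tool's axes at that moment, turning the shorter way round; what a row does not reach only later rows make up. A row lasts 1/8 s, in which the tool goes at most 62.5 mm and 10.7 degrees, less where a joint would pass 70% of its speed; a pose out of reach is approached as far as the arm can. A call with a number of a shift or a turn outside -1 to 1 is refused whole. A call with a gripper value outside its range is refused whole. The fingers move at their own pace and stop on an object; "grip_force" is the grip in N (left out, the last holds). Time passes only in rows, so rows that repeat a pose let the fingers close. It gives the time, the measured TCP pose, the force and the opening at its end, in the units of the state.
- arm.get_state(): the state, without advancing time (a new reading comes with each control period).
- arm.read_camera(name): name is "scene" or "top" or "wrist"; returns (picture, depth): 420x560x3 uint8, red, green, blue; 420x560 float32, m along the optical axis (not along the pixel's ray), 0 where there is no reading.
- arm.camera_info(name): a dict with "fx", "fy", "cx", "cy" (pixels), "k1" (the pictures are not rectified: a ray, as slopes to the right and down, at radius r is drawn at 1 + k1 r^2 times it, then the intrinsics apply), "view" (4x4, takes a point from world to camera coordinates); the wrist camera has in their place "tool_from_camera" (4x4, takes a point from camera to tool coordinates, whose origin is the TCP and whose axes are the flange's). Camera axes: x right, y down, z forward; pixel columns grow to the right and rows downward; lengths in m; the calibration is good to about 2 mm. A picture is of the moment at which its call begins: read the wrist's pose just before it. camera_info takes no time and is no camera call.
- arm.close_job(): hands the job in, once; it reports no verdict.
The state is a dict: "clock": time; "joints": joint angles; "joint_vel": joint speeds; "effort": joint torques, N m; "eef_pos": TCP position; "tcp_rot": TCP orientation; "ft_force": force on the tool from outside, world axes, zero at the start; "wrist_torque": the same for the moment, N m; "finger_gap": opening from 0.0 (shut) to 1.0 (fully open).
Only numpy, scipy, OpenCV 4.12 (cv2) and the standard library are available. Lean on these libraries where they do the work, as an engineer would, in place of code of your own. Each camera call takes 0.05 s, during which the arm holds its last target. There are 200 camera calls.

## Working session

There is one attempt and no reset: what is moved stays moved. The work goes in short steps, Python scripts to look and compute and a tool call to move; the robot and the scene stay as the last step left them, time stands still between calls to the robot, and variables do not carry over. Pictures are saved under pics/ and viewed, about 8 in all and at most 12, crops included, and the job is handed in when it is done.

Besides the shell and the picture viewer there is one more tool, called after "Emit:" as name([rows], argument=value, ...), one row to a line, values as JSON. send_rows: Moves the arm, as the interface text tells. Scaled input: -1 to 1 covers 100 mm each way for a shift and pi rad each way for a turn. Its arguments: {"type":"object","properties":{"commands":{"type":"array"},"grip_force":{"type":"number"}},"required":["commands"]}

```bash
ls; mkdir -p pics
cat > h.py <<'E'
import numpy as np, cv2, json
from rig import arm
from scipy.spatial.transform import Rotation as R
def rot(q): return R.from_quat([q[1],q[2],q[3],q[0]])
def cam(name):
    s=arm.get_state(); im,d=arm.read_camera(name); c=arm.camera_info(name)
    if name=='wrist':
        T=np.eye(4);T[:3,:3]=rot(s['tcp_rot']).as_matrix();T[:3,3]=s['eef_pos']
        W=T@np.array(c['tool_from_camera'])
    else: W=np.linalg.inv(np.array(c['view']))
    return im,d,c,W
def rays(uv,c):
    p=(np.atleast_2d(uv).astype(float)-[c['cx'],c['cy']])/[c['fx'],c['fy']]
    q=p.copy()
    for _ in range(20): q=p/(1+c['k1']*(q**2).sum(1,keepdims=True))
    return np.c_[q,np.ones(len(q))]
def plane(uv,c,W,z):
    d=rays(uv,c)@W[:3,:3].T; o=W[:3,3]
    return o+d*((z-o[2])/d[:,2])[:,None]
def pts(uv,depth,c,W):
    uv=np.atleast_2d(uv).astype(int); z=depth[uv[:,1],uv[:,0]]
    return (rays(uv,c)*z[:,None])@W[:3,:3].T+W[:3,3]
def proj(P,c,W):
    p=(np.atleast_2d(P)-W[:3,3])@W[:3,:3]; q=p[:,:2]/p[:,2:]
    q=q*(1+c['k1']*(q**2).sum(1,keepdims=True)); return q*[c['fx'],c['fy']]+[c['cx'],c['cy']]
def save(n,im): cv2.imwrite('pics/'+n,im[...,::-1])
E
python3 - <<'E'
from h import *
for n in('top','scene'):
    im,d,c,W=cam(n); save(n+'1.png',im); np.savez(n+'1.npz',im=im,d=d,W=W); print(n,W.round(3).tolist(),{k:v for k,v in c.items() if k!='view'})
s=arm.get_state();print(s, arm.grip_point_offset)
print(arm.camera_info('wrist'))
E
```

```text
pics
top [[0.025, -0.99, 0.136, 0.484], [-0.999, -0.029, -0.028, -0.072], [0.032, -0.135, -0.99, 1.176], [0.0, 0.0, 0.0, 1.0]] {'fx': 432.3753306563618, 'fy': 432.3753306563618, 'cx': 269.0788035198286, 'cy': 211.17338680928344, 'k1': -0.04812558190285629}
scene [[-0.608, 0.671, -0.424, 1.121], [0.794, 0.523, -0.31, 0.271], [0.013, -0.525, -0.851, 1.078], [0.0, 0.0, 0.0, 1.0]] {'fx': 447.68712440018083, 'fy': 447.68712440018083, 'cx': 274.7604261372025, 'cy': 206.64262728340148, 'k1': -0.1475465135677912}
{'clock': 0.1, 'joints': array([ 1.39510033e+00,  3.59346770e-01,  1.11281419e-02, -2.99593762e-04,
       -1.22411371e+00, -2.88088130e-01]), 'joint_vel': array([ 0.00033581, -0.00061387,  0.00286235,  0.00013727,  0.00047781,
        0.00020094]), 'effort': array([-9.62793092e-04, -5.84160590e+01,  2.93751991e+01,  7.01553985e+00,
        1.02136118e-02, -5.91985963e-05]), 'eef_pos': array([0.30178755, 0.60327256, 0.2256879 ]), 'tcp_rot': array([ 7.74704223e-04,  9.73221284e-01, -2.29868924e-01, -9.74870664e-05]), 'ft_force': array([0.24821011, 0.3376628 , 0.43335728]), 'wrist_torque': array([-0.05432327,  0.05147013, -0.02698974]), 'finger_gap': 1.0015519152283514} 0.0188
{'fx': 292.14547290071926, 'fy': 292.14547290071926, 'cx': 277.33547421268656, 'cy': 212.36854068900493, 'k1': -0.06380499116830776, 'tool_from_camera': array([[-8.15009850e-04, -9.59867060e-01, -2.80454209e-01,
         7.56137143e-02],
       [ 9.99998209e-01, -3.03249976e-04, -1.86814357e-03,
        -3.40941804e-04],
       [ 1.70812174e-03, -2.80455229e-01,  9.59865588e-01,
        -1.57937613e-01],
       [ 0.00000000e+00,  0.00000000e+00,  0.00000000e+00,
         1.00000000e+00]])}
```

View pics/top1.png

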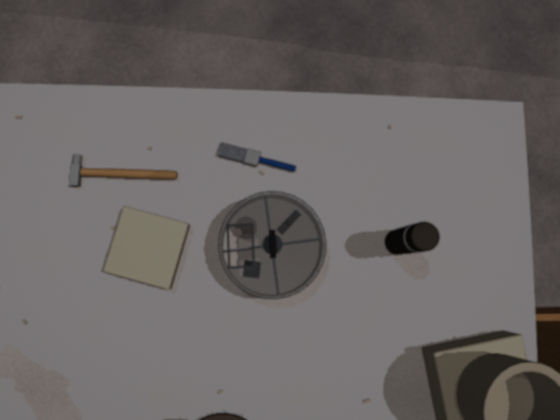

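View pics/scene1.png

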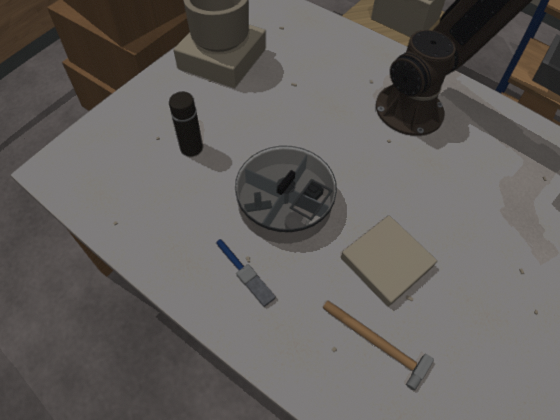

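The top view shows the drum at about (272,245), with the grip bar near vertical at its centre. The opening is on the left at (240,245), the T-foot lies upper right at (289,222), and the slab is at (147,248).

Run:
```python
from h import *
from scipy.optimize import least_squares
f=np.load('top1.npz'); im,d,W=f['im'],f['d'],f['W']; c=arm.camera_info('top')
v,u=np.mgrid[:420,:560]; uv=np.c_[u.ravel(),v.ravel()]
P=pts(uv,d,c,W).reshape(420,560,3)
hsv=cv2.cvtColor(im,cv2.COLOR_RGB2HSV)
# slab
m=((abs(P[...,2]-.04)<.008)&(P[...,1]>.05)&(u<210)&(v>190)&(v<310)&(hsv[...,1]>35)).astype(np.uint8)
cn=max(cv2.findContours(m,0,2)[0],key=cv2.contourArea)
q=plane(cn[:,0,:],c,W,.04)[:,:2]
r=cv2.minAreaRect((q*1000).astype(np.float32)); print('slab',r)
# drum
roi=(abs(u-272)<62)&(abs(v-245)<62)
print('z hist',np.histogram(P[...,2][roi],bins=np.arange(-.01,.14,.01)))
m=roi&(P[...,2]>.065)&(P[...,2]<.1); q=P[m][:,:2]; print(len(q), q.min(0),q.max(0))
mm=(roi&(P[...,2]>.06)).astype(np.uint8); cn=max(cv2.findContours(mm,0,2)[0],key=cv2.contourArea)
q=plane(cn[:,0,:],c,W,.077)[:,:2]
r=least_squares(lambda p:np.hypot(*(q-p[:2]).T)-p[2],[.5,-.05,.13],loss='soft_l1',f_scale=.002).x; print('drum',r)
g=roi&(P[...,2]>.098)
print('grip',g.sum(),P[g].mean(0)); 
dark=(im.max(2)<45)&roi; n,l,st,ce=cv2.connectedComponentsWithStats(dark.astype(np.uint8))
for i in range(1,n):
  if st[i,4]>15: 
    k=l==i; q=plane(np.c_[u[k],v[k]],c,W,.1)[:,:2]; w,V=np.linalg.eigh(np.cov(q.T)); print(i,st[i],ce[i],plane(ce[i],c,W,.03),P[k].mean(0),np.degrees(np.arctan2(V[1,1],V[0,1])),np.sqrt(w*12))
k=cv2.resize(im[180:310,205:340],None,fx=5.5,fy=4.5,interpolation=cv2.INTER_CUBIC); save('crop.png',np.clip(k*1.7,0,255).astype(np.uint8))
```

```text
slab ((536.447265625, 215.56854248046875), (181.63734436035156, 177.07345581054688), 76.53406524658203)
z hist (array([3733, 2687,   61,   18,  191,   16,    5,    4, 1114, 7046,    8,
        108,   80,    0,    0]), array([-0.01,  0.  ,  0.01,  0.02,  0.03,  0.04,  0.05,  0.06,  0.07,
        0.08,  0.09,  0.1 ,  0.11,  0.12,  0.13,  0.14]))
8169 [ 0.41610461 -0.24978903] [0.68811081 0.02400509]
drum [ 0.55099781 -0.11310009  0.13671901]
grip 247 [ 0.5347156  -0.10300567  0.35988543]
1 [279 211  20  22 147] [288.23129252 221.73469388] [[ 0.61492844 -0.15594425  0.03      ]] [ 0.60901404 -0.15212902  0.08218379] 138.90303528640482 [0.01455372 0.06346148]
3 [236 224  17  10  39] [246.94871795 226.79487179] [[ 0.5982477  -0.04625988  0.03      ]] [ 0.59368413 -0.04733032  0.07537742] 73.03178394796079 [0.01957401 0.04773991]
4 [263 230  18  29 323] [271.61609907 243.70278638] [[ 0.55510675 -0.11296753  0.03      ]] [ 0.55094263 -0.11049062  0.09795161] -176.13774895760372 [0.03582589 0.05590436]
5 [244 261  15  16 189] [251.21693122 268.45502646] [[ 0.48864777 -0.06093068  0.03      ]] [ 0.48866392 -0.06134922  0.07988887] -142.20885558650153 [0.0333034  0.03756584]
```

View pics/crop.png

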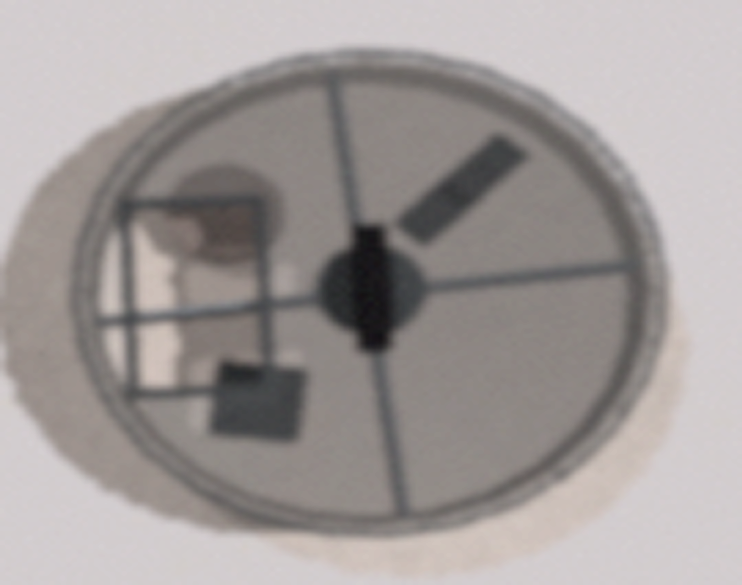

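Run:
```python
from h import *
f=np.load('top1.npz'); W=f['W']; c=arm.camera_info('top')
def X(p,z): p=np.atleast_2d(p); return plane(np.c_[205+p[:,0]/5.5-.4,180+p[:,1]/4.5-.4],c,W,z)[:,:2]
def ang(a,b): return np.degrees(np.arctan2(*(b-a)[::-1]))
a=X([(332,75),(405,515),(100,322),(632,266)],.076); print('div',a,ang(a[1],a[0]),ang(a[3],a[2]))
g=X([(370,225),(376,352)],.111);print('grip',g,ang(g[1],g[0]))
o=X([(125,205),(262,202),(268,365),(130,395)],.086);print('frame',o,ang(o[1],o[0]),ang(o[3],o[0]))
o=X([(502,135),(526,153),(425,245),(400,222)],.02);print('foot',o,o.mean(0),ang(o[3],o[0]))
s=arm.get_state(); r=rot(s['tcp_rot']).as_matrix(); print(r.round(3))
t=np.array([.551,-.1125,.30]); print('shift',r.T@(t-s['eef_pos']))
```

```text
div [[ 0.67406779 -0.09116996]
 [ 0.42643552 -0.13100043]
 [ 0.53004316  0.01184735]
 [ 0.56828448 -0.23356606]] 9.137490843571815 98.85683567737564
grip [[ 0.5849827  -0.10983486]
 [ 0.51558994 -0.11419501]] 3.5953380065779355
frame [[ 0.59543636  0.00217103]
 [ 0.59892875 -0.06068441]
 [ 0.50783201 -0.06615514]
 [ 0.48962027 -0.00404944]] 93.18021699819344 3.3643016159779204
foot [[ 0.64969333 -0.17676864]
 [ 0.63912008 -0.18878066]
 [ 0.58235641 -0.14022857]
 [ 0.59577823 -0.12771243]] [ 0.61673701 -0.15837257] -42.29839754762091
[[ 0.894 -0.447 -0.001]
 [-0.447 -0.894 -0.001]
 [ 0.     0.002 -1.   ]]
shift [ 0.54314401  0.52874039 -0.07340081]
```

Emit:
send_rows([
  [0.4,0.4,-0.3,0,0,0,87],
  [0.8,0.8,-0.5,0,0,0,87],
  [1,0.97,-0.5,0,0,0,87],
])

```text
clock: 0.48
eef_pos: [0.3488, 0.4702, 0.2779]
tcp_rot: [-0.001, 0.973, -0.23, 0.0]
ft_force: [-0.6, 0.4, 0.3]
finger_gap: 0.992
```

Emit:
send_rows([
  [0.4,0.4,0,0,0,0,87],
  [0.8,0.8,0,0,0,0,87],
  [1,0.97,0,0,0,0,87],
])

```text
clock: 0.85
eef_pos: [0.3948, 0.3363, 0.2773]
tcp_rot: [-0.001, 0.973, -0.231, -0.0]
ft_force: [0.7, 0.8, -0.2]
finger_gap: 0.995
```

Emit:
send_rows([
  [0.4,0.4,0,0,0,0,87],
  [0.8,0.8,0,0,0,0,87],
  [1,0.97,0,0,0,0,87],
])

```text
clock: 1.23
eef_pos: [0.4407, 0.2023, 0.2766]
tcp_rot: [-0.0, 0.973, -0.232, -0.0]
ft_force: [0.7, 0.8, -0.2]
finger_gap: 0.993
```

Emit:
send_rows([
  [0.4,0.4,0,0,0,0,87],
  [0.8,0.8,0,0,0,0,87],
  [1,0.97,0,0,0,0,87],
])

```text
clock: 1.6
eef_pos: [0.4863, 0.0684, 0.2757]
tcp_rot: [0.0, 0.973, -0.232, -0.001]
ft_force: [0.1, 0.8, 0.5]
finger_gap: 0.991
```

Emit:
send_rows([
  [0.4,0.4,0,0,0,-0.05,87],
  [0.8,0.8,0,0,0,-0.1,87],
  [1,0.97,0,0,0,-0.1667,87],
  [1,0.97,0,0,0,-0.1667,87],
  [1,0.97,0,0,0,-0.1667,87],
])

```text
clock: 2.22
eef_pos: [0.5314, -0.0631, 0.2748]
tcp_rot: [-0.0, 1.0, 0.026, -0.002]
ft_force: [-0.8, 0.8, 0.5]
finger_gap: 0.991
```

Emit:
send_rows([
  [0.17,0.5,0,0,0,0,87],
  [0.17,0.5,0,0,0,0,87],
  [0.17,0.5,0,0,0,0,87],
])

```text
clock: 2.6
eef_pos: [0.5507, -0.1114, 0.2744]
tcp_rot: [-0.0, 1.0, 0.026, -0.002]
ft_force: [0.1, 0.2, 0.1]
finger_gap: 0.992
```

Run:
```python
from h import *
im,d,c,W=cam('wrist'); np.savez('w1.npz',im=im,d=d,W=W); save('w1.png',np.clip(im*1.5,0,255).astype(np.uint8))
s=arm.get_state();print(s['eef_pos'],s['joints'])
```

```text
[ 0.550712   -0.11120609  0.27463929] [ 1.48336727e-01  1.46459384e-01 -1.62727653e-01 -1.17477529e-03
 -1.26455814e+00  1.47491909e+00]
```

View pics/w1.png

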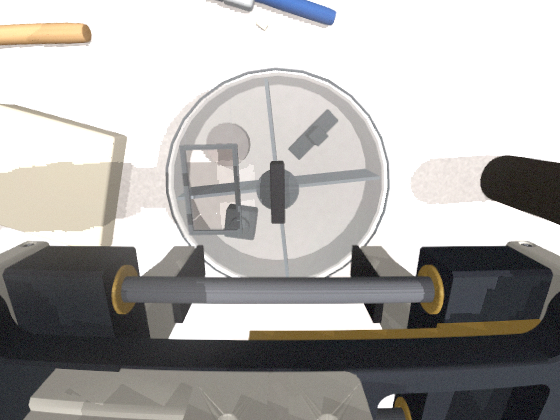

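Near view: the bar grip is centred at (278,192), the opening frame spans (181-240, 144-236), and the T-foot is at (314,134). The dividers cross at the axis.

Run:
```python
from h import *
from scipy.optimize import least_squares
f=np.load('w1.npz'); im,d,W=f['im'],f['d'],f['W']; c=arm.camera_info('wrist')
v,u=np.mgrid[:420,:560]
P=pts(np.c_[u.ravel(),v.ravel()],d,c,W).reshape(420,560,3)
def ang(a): w,V=np.linalg.eigh(np.cov(a.T)); return np.degrees(np.arctan2(V[1,1],V[0,1]))%180
roi=(u>255)&(u<300)&(v>150)&(v<232)
g=roi&(abs(P[...,2]-.111)<.008); q=plane(np.c_[u[g],v[g]],c,W,.111)[:,:2]; r=cv2.minAreaRect((q*1e3).astype(np.float32)); print('grip',g.sum(),P[g].mean(0),q.mean(0),ang(q),r)
roi=(u>160)&(u<395)&(v>60)&(v<240)
m=roi&(P[...,2]>.06)&(P[...,2]<.1)
q=P[m]; print('cover z',np.median(q[:,2]),q.min(0),q.max(0))
h=cv2.convexHull(np.c_[u[m],v[m]].astype(np.int32))[:,0]; h=h[h[:,1]<235]; q=plane(h,c,W,.080)[:,:2]
r=least_squares(lambda p:np.hypot(*(q-p[:2]).T)-p[2],[.55,-.11,.13],loss='soft_l1',f_scale=.002).x; print('drum',r,len(q))
# dark stem/foot: through cover
t=(u>284)&(u<342)&(v>105)&(v<163)
gray=im.max(2); print('gray',np.percentile(gray[t],[5,20,50,80]))
k=t&(gray<(np.percentile(gray[t],3)+np.median(gray[t]))/2)
n,l,st,ce=cv2.connectedComponentsWithStats(k.astype(np.uint8)); i=1+st[1:,4].argmax(); k=l==i
q=plane(np.c_[u[k],v[k]],c,W,.02)[:,:2]; print('foot',st[i],ce[i],q.mean(0),ang(q))
o=plane([(184,147),(237,147),(239,233),(191,233)],c,W,.086)[:,:2]; print('frame',o)
print(np.degrees([np.arctan2(*(o[0]-o[1])[::-1]),np.arctan2(*(o[1]-o[2])[::-1])]))
o=plane([(267,84),(287,272),(184,192),(376,174)],c,W,.076)[:,:2]
print('div',np.degrees([np.arctan2(*(o[0]-o[1])[::-1]),np.arctan2(*(o[2]-o[3])[::-1])]))
sb=cv2.resize(im[100:170,275:350],None,fx=7,fy=7,interpolation=cv2.INTER_CUBIC);save('w1c.png',sb)
```

```text
grip 864 [ 0.55507444 -0.11005341  0.11058948] [ 0.55515885 -0.11005034] 3.9682884753440817 ((554.4957885742188, -109.83604431152344), (70.2076416015625, 15.622335433959961), 3.246595621109009)
cover z 0.08287341412551985 [ 0.48223248 -0.24716105  0.06016354] [0.6910773  0.02706054 0.09792812]
drum [ 0.55272195 -0.10996986  0.13869526] 38
gray [ 90.  95. 148. 151.]
foot [288 110  50  50 972] [313.23251029 134.56687243] [ 0.6188799  -0.15578813] 137.63057464041273
frame [[ 0.59902623  0.001554  ]
 [ 0.6017649  -0.06069014]
 [ 0.49532102 -0.06455776]
 [ 0.49204862 -0.00342651]]
[92.51931733  2.08091502]
div [ 8.88581307 98.35241971]
```

View pics/w1c.png

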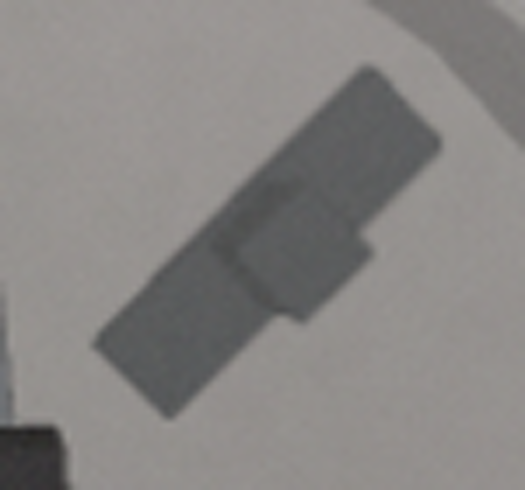

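The bar, the axis and the divider angles agree, so the cover needs to turn −129.4°.

Emit:
send_rows([
  [0.02,-0.01,0.5,0,0,0,40],
  [0.035,-0.012,1.0,0,0,0,40],
  [0.035,-0.012,1.0,0,0,0,40],
  [0.035,-0.012,1.0,0,0,0,40],
], grip_force=40)

```text
clock: 3.15
eef_pos: [0.555, -0.1093, 0.1767]
tcp_rot: [-0.0, 1.0, 0.027, -0.0]
ft_force: [0.8, 0.7, 0.7]
finger_gap: 0.597
```

Emit:
send_rows([
  [-0.005,0.005,0.3,0,0,0,40],
  [-0.005,0.005,0.4,0,0,0,40],
  [-0.005,0.005,0.65,0,0,0,40],
  [-0.005,0.005,0.8,0,0,0,40],
  [-0.005,0.005,0.865,0,0,0,40],
  [-0.005,0.005,0.865,0,0,0,40],
  [-0.005,0.005,0.865,0,0,0,40],
])

```text
clock: 4.03
eef_pos: [0.555, -0.1098, 0.091]
tcp_rot: [-0.0, 1.0, 0.027, 0.0]
ft_force: [-0.4, 0.4, 0.0]
finger_gap: 0.454
```

Emit:
send_rows([
  [0,0,0,0,0,0,5],
  [0,0,0,0,0,0,5],
  [0,0,0,0,0,0,5],
  [0,0,0,0,0,0,5],
  [0,0,0,0,0,0,5],
  [0,0,0,0,0,0,5],
], grip_force=40)

```text
clock: 4.78
eef_pos: [0.5551, -0.1108, 0.0913]
tcp_rot: [0.001, 1.0, 0.027, 0.0]
ft_force: [1.9, -6.3, -0.7]
finger_gap: 0.179
```

Emit:
send_rows([
  [0,0.003,0,0,0,0.04,5],
  [0,0.003,0,0,0,0.08,5],
  [0,0.003,0,0,0,0.12,5],
  [0,0.003,0,0,0,0.16,5],
  [0,0.003,0,0,0,0.2,5],
  [0,0.003,0,0,0,0.24,5],
  [0,0.003,0,0,0,0.28,5],
  [0,0.003,0,0,0,0.28,5],
])

```text
clock: 5.78
eef_pos: [0.5545, -0.1122, 0.0913]
tcp_rot: [0.001, 0.916, -0.402, 0.0]
ft_force: [-0.5, -6.6, 0.6]
finger_gap: 0.181
```

Emit:
send_rows([
  [0,0,0,0,0,0.04,5],
  [0,0,0,0,0,0.08,5],
  [0,0,0,0,0,0.12,5],
  [0,0,0,0,0,0.16,5],
  [0,0,0,0,0,0.2,5],
  [0,0,0,0,0,0.24,5],
  [0,0,0,0,0,0.28,5],
  [0,0,0,0,0,0.28,5],
])

```text
clock: 6.78
eef_pos: [0.5531, -0.1127, 0.0913]
tcp_rot: [-0.002, -0.656, 0.754, -0.0]
ft_force: [-4.3, -1.3, 4.1]
finger_gap: 0.177
```

Emit:
send_rows([
  [0,0,0,0,0,0.04,5],
  [0,0,0,0,0,0.08,5],
  [0,0,0,0,0,0.12,5],
  [0,0,0,0,0,0.158,5],
  [0,0,0,0,0,0.158,5],
  [0,0,0,0,0,0.158,5],
])

```text
clock: 7.52
eef_pos: [0.5523, -0.1124, 0.0913]
tcp_rot: [-0.003, -0.452, 0.892, -0.0]
ft_force: [-4.0, 3.2, 4.1]
finger_gap: 0.175
```

Emit:
send_rows([
  [0,0,0,0,0,0,40],
  [0,0,0,0,0,0,40],
  [0,0,0,0,0,0,40],
  [0,0,0,0,0,0,40],
  [0,0,-0.4,0,0,0,40],
  [0,0,-0.8,0,0,0,40],
  [0,0,-1,0,0,0,40],
  [0,0,-1,0,0,0,40],
])

```text
clock: 8.52
eef_pos: [0.5538, -0.1122, 0.1931]
tcp_rot: [-0.001, -0.452, 0.892, -0.001]
ft_force: [-0.0, 0.4, -0.8]
finger_gap: 0.455
```

Emit:
send_rows([
  [0,0,-0.4,0,0,0,40],
  [0,0,-0.8,0,0,0,40],
  [0,0,-0.8,0,0,0,40],
  [0,0,-0.8,0,0,0,40],
])

```text
clock: 9.02
eef_pos: [0.5533, -0.1118, 0.2719]
tcp_rot: [-0.001, -0.452, 0.892, -0.0]
ft_force: [0.9, 0.6, -0.3]
finger_gap: 0.453
```

Run:
```python
from h import *
im,d,c,W=cam('wrist'); np.savez('w2.npz',im=im,d=d,W=W); save('w2.png',np.clip(im*1.3,0,255).astype(np.uint8))
s=arm.get_state();print(s['eef_pos'],s['joints'])
im,d,c,W=cam('top'); np.savez('t2.npz',im=im,d=d,W=W)
```

```text
[ 0.5531268  -0.11189251  0.27157479] [ 0.14830013  0.15193673 -0.16425642  0.00164876 -1.25790252 -0.78178994]
```

View pics/w2.png

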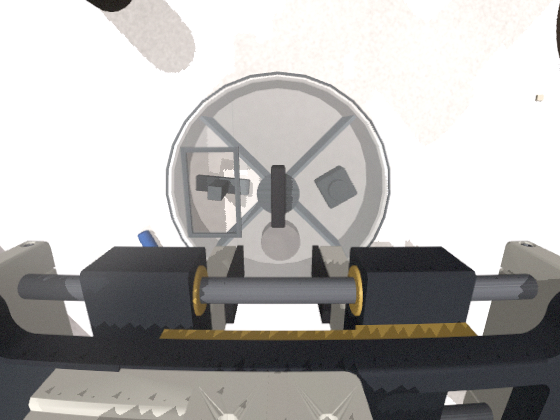

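The opening (frame at 183-240 × 148-237) now sits over the T-foot at about (220,187). I'll measure the alignment and the foot.

Run:
```python
from h import *
f=np.load('w2.npz'); im,d,W=f['im'],f['d'],f['W']; c=arm.camera_info('wrist')
v,u=np.mgrid[:420,:560]; P=pts(np.c_[u.ravel(),v.ravel()],d,c,W).reshape(420,560,3)
def ang(a): w,V=np.linalg.eigh(np.cov(a.T)); return np.degrees(np.arctan2(V[1,1],V[0,1]))%180
roi=(u>255)&(u<300)&(v>150)&(v<232)
g=roi&(abs(P[...,2]-.111)<.008); q=plane(np.c_[u[g],v[g]],c,W,.111)[:,:2]; r=cv2.minAreaRect((q*1e3).astype(np.float32)); print('grip',r)
o=plane([(205,118),(349,119)],c,W,.076)[:,:2];print('div ends',o,[np.degrees(np.arctan2(*(p-[.553,-.112])[::-1])) for p in o])
fr=plane([(183,150),(238,149),(239.5,235),(188.5,235.5)],c,W,.086)[:,:2];print('frame',fr.round(4),fr.mean(0),np.degrees(np.arctan2(*(fr[0]-fr[1])[::-1])),np.degrees(np.arctan2(*(fr[3]-fr[0])[::-1])))
ri=(u>188)&(u<234)&(v>154)&(v<230)
st=ri&(abs(P[...,2]-.073)<.006); print('stemtop',st.sum(),P[st].mean(0) if st.any() else 0, cv2.minAreaRect((P[st][:,:2]*1e3).astype(np.float32)) if st.sum()>5 else 0, u[st].mean(),v[st].mean())
ft=ri&(abs(P[...,2]-.02)<.006); print('foot',ft.sum(),cv2.minAreaRect((P[ft][:,:2]*1e3).astype(np.float32)))
print(np.histogram(P[...,2][ri],bins=np.arange(0,.1,.01)))
k=cv2.resize(im[135:245,170:270],None,fx=6,fy=5.4,interpolation=cv2.INTER_CUBIC);save('w2c.png',k)
```

```text
grip ((552.9537963867188, -110.53538513183594), (69.13062286376953, 15.598481178283691), 53.34550094604492)
div ends [[ 0.56959195 -0.2312259 ]
 [ 0.43500456 -0.13090668]] [np.float64(-82.07737517830103), np.float64(-170.8967470727922)]
frame [[ 0.6115 -0.2175]
 [ 0.5592 -0.18  ]
 [ 0.6236 -0.0957]
 [ 0.6762 -0.1334]] [ 0.61762993 -0.15664866] -35.6670749601503 52.451284071659586
stemtop 255 [ 0.62240965 -0.15679129  0.07310675] ((630.0516357421875, -156.88998413085938), (80.10980987548828, 38.87683868408203), 53.64756393432617) 211.30588235294118 193.90980392156862
foot 483 ((638.4989624023438, -154.5261993408203), (110.88160705566406, 63.07884216308594), 53.45682144165039)
(array([2243,  370,  218,   67,   42,   38,   40,  249,  102]), array([0.  , 0.01, 0.02, 0.03, 0.04, 0.05, 0.06, 0.07, 0.08, 0.09]))
```

View pics/w2c.png

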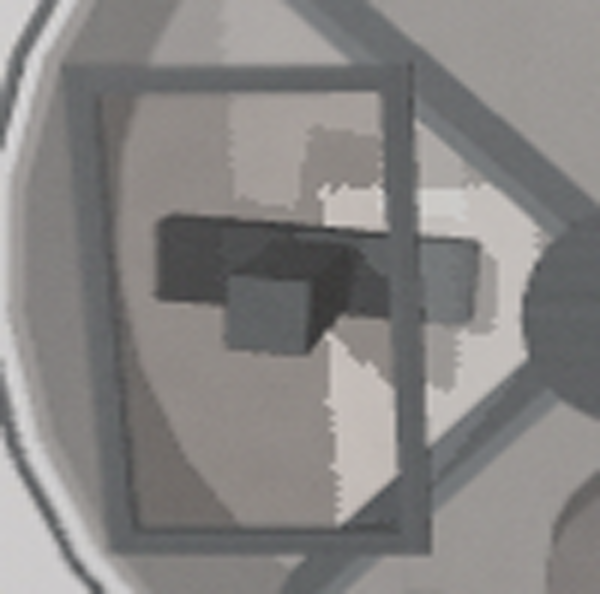

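Run:
```python
from h import *
f=np.load('w2.npz'); W=f['W']; c=arm.camera_info('wrist')
def X(p,z): p=np.array(p); return plane(np.c_[170+p[:,0]/6-.4,135+p[:,1]/5.4-.4],c,W,z)[:,:2]
def A(a,b): return np.degrees(np.arctan2(*(b-a)[::-1]))
s=X([(228,278),(308,280),(308,353),(225,348)],.073); print('stem',s.mean(0),A(s[0],s[1]),A(s[3],s[2]),np.hypot(*(s[0]-s[1])),np.hypot(*(s[0]-s[3])))
q=X([(160,215),(480,240),(472,322),(155,298)],.02); print('foot',q.mean(0),A(q[1],q[0]),A(q[2],q[3]),np.hypot(*(q[0]-q[1])))
t=arm.get_state(); r=rot(t['tcp_rot']).as_matrix(); print(r.T@(np.r_[s.mean(0),t['eef_pos'][2]]-t['eef_pos']), np.degrees(np.arctan2(r[1,0],r[0,0])))
```

```text
stem [ 0.61874426 -0.1556867 ] 141.9081445687881 139.6547919158183 0.016661709087219687 0.016672419817951655
foot [ 0.61758965 -0.15581521] -41.501332413039506 -41.34884637959609 0.0758163040144442
[-0.00357289 -0.07877074 -0.00012119] -126.2674341953535
```

Emit:
send_rows([
  [0,-0.2,0,0,0,-0.055,40],
  [-0.01,-0.4,0,0,0,-0.11,40],
  [-0.02,-0.6,0,0,0,-0.165,40],
  [-0.024,-0.785,0,0,0,-0.22,40],
  [-0.024,-0.785,0,0,0,-0.275,40],
  [-0.024,-0.785,0,0,0,-0.33,40],
  [-0.024,-0.785,0,0,0,-0.385,40],
  [-0.024,-0.785,0,0,0,-0.44,40],
  [-0.024,-0.785,0,0,0,-0.468,40],
  [-0.024,-0.785,0,0,0,-0.468,40],
])

```text
clock: 10.38
eef_pos: [0.6174, -0.1564, 0.27]
tcp_rot: [0.002, 0.933, -0.359, -0.002]
ft_force: [0.8, 0.4, 0.4]
finger_gap: 0.456
```

Emit:
send_rows([
  [0,0,0.5,0,0,0,40],
  [0,0,1,0,0,0,40],
  [0,0,1,0,0,0,40],
  [0,0,1,0,0,0,40],
])

```text
clock: 10.88
eef_pos: [0.618, -0.1569, 0.1717]
tcp_rot: [0.002, 0.933, -0.359, -0.001]
ft_force: [-0.3, 0.2, 0.9]
finger_gap: 0.457
```

Run:
```python
from h import *
im,d,c,W=cam('wrist'); np.savez('w3.npz',im=im,d=d,W=W); save('w3.png',np.clip(im*1.2,0,255).astype(np.uint8))
s=arm.get_state();print(s['eef_pos'],s['tcp_rot'])
r=rot(s['tcp_rot']).as_matrix()
p=s['eef_pos']
for z in(.073,.086): print(z,proj([[*(p[:2]),z]],c,W))
```

```text
[ 0.61839939 -0.15686525  0.17242971] [ 1.73973012e-03  9.33315573e-01 -3.59052481e-01 -5.74676426e-04]
0.073 [[277.30551366 212.44325496]]
0.086 [[277.35650895 216.64287038]]
```

View pics/w3.png

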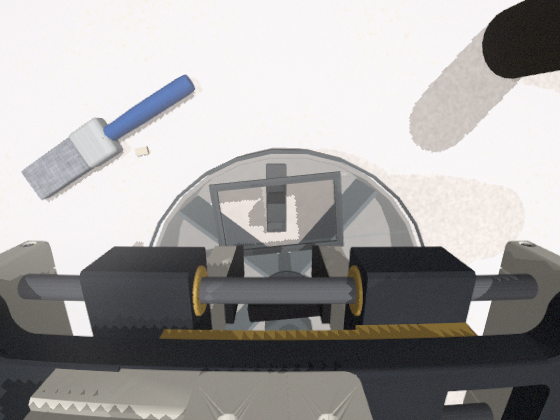

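The stem is at about (276,213), where the TCP projects (277,212), and the fingers sit inside the frame (213-343). Descending.

Emit:
send_rows([
  [0,0,0.3,0,0,0,40],
  [0,0,0.6,0,0,0,40],
  [0,0,0.8,0,0,0,40],
  [0,0,0.8,0,0,0,40],
])

```text
clock: 11.42
eef_pos: [0.6186, -0.1571, 0.0931]
tcp_rot: [0.002, 0.933, -0.359, -0.0]
ft_force: [0.5, 0.4, 0.8]
finger_gap: 0.455
```

Emit:
send_rows([
  [0,0,0.15,0,0,0,40],
  [0,0,0.3,0,0,0,40],
  [0,0,0.48,0,0,0,40],
  [0,0,0.48,0,0,0,40],
])

```text
clock: 11.92
eef_pos: [0.617, -0.1573, 0.0429]
tcp_rot: [0.002, 0.933, -0.359, -0.002]
ft_force: [-0.4, -0.1, -0.0]
finger_gap: 0.457
```

Emit:
send_rows([
  [0,0,0,0,0,0,5],
  [0,0,0,0,0,0,5],
  [0,0,0,0,0,0,5],
  [0,0,0,0,0,0,5],
  [0,0,0,0,0,0,5],
  [0,0,0,0,0,0,5],
], grip_force=40)

```text
clock: 12.68
eef_pos: [0.6175, -0.1572, 0.0434]
tcp_rot: [0.002, 0.933, -0.359, -0.002]
ft_force: [-0.5, 0.6, 3.1]
finger_gap: 0.206
```

Emit:
send_rows([
  [0,0,-0.1,0,0,0,5],
  [0,0,-0.2,0,0,0,5],
  [0,0,-0.3,0,0,0,5],
  [0,0,-0.4,0,0,0,5],
  [0,0,-0.49,0,0,0,5],
  [0,0,-0.49,0,0,0,5],
])

```text
clock: 13.42
eef_pos: [0.6183, -0.1571, 0.0935]
tcp_rot: [0.002, 0.933, -0.359, -0.001]
ft_force: [0.4, -0.4, -3.3]
finger_gap: 0.205
```

Emit:
send_rows([
  [0,0,0,0,0,0.05,5],
  [0,0,0,0,0,0.1,5],
  [0,0,0,0,0,0.15,5],
  [0,0,0,0,0,0.2,5],
  [0,0,0,0,0,0.25,5],
  [0,0,0,0,0,0.3,5],
  [0,0,0,0,0,0.35,5],
  [0,0,0,0,0,0.4,5],
  [0,0,0,0,0,0.468,5],
  [0,0,0,0,0,0.468,5],
])

```text
clock: 14.68
eef_pos: [0.618, -0.1571, 0.093]
tcp_rot: [-0.002, -0.451, 0.892, -0.0]
ft_force: [-0.2, -0.1, -3.0]
finger_gap: 0.201
```

Run:
```python
from h import *
im,d,c,W=cam('scene'); a=cv2.resize(im[120:260,215:360],None,fx=3.8,fy=3.8,interpolation=cv2.INTER_CUBIC)
save('s4.png',np.clip(a*1.3,0,255).astype(np.uint8))
s=arm.get_state();print(s['eef_pos'],s['tcp_rot'],s['ft_force'],s['joints'])
```

```text
[ 0.61803229 -0.15709445  0.09307391] [-2.31657404e-03 -4.51745200e-01  8.92143870e-01 -4.71138733e-04] [-0.05343714 -0.80832586 -2.69961504] [ 0.05827694  0.40941134 -0.23930126  0.0033943  -0.92595886 -0.69367479]
```

View pics/s4.png

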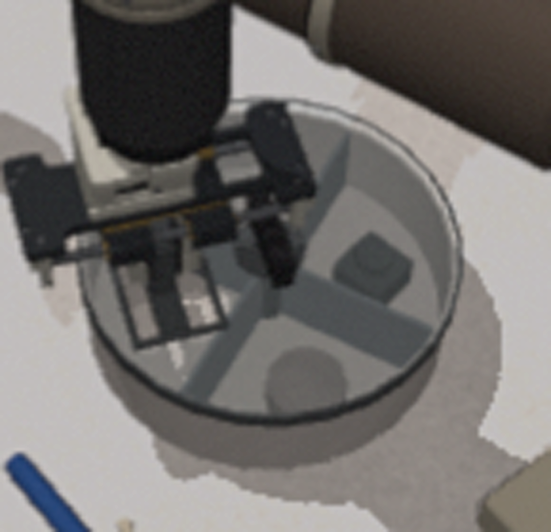

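The foot now runs along the opening. Lifting it out and carrying it to the slab.

Emit:
send_rows([
  [0,0,-0.15,0,0,0,5],
  [0,0,-0.3,0,0,0,5],
  [0,0,-0.5,0,0,0,5],
  [0,0,-0.7,0,0,0,5],
  [0,0,-0.9,0,0,0,5],
  [0,0,-1,0,0,0,5],
  [0,0,-1,0,0,0,5],
])

```text
clock: 15.6
eef_pos: [0.6189, -0.1567, 0.1943]
tcp_rot: [-0.001, -0.452, 0.892, -0.001]
ft_force: [-0.9, -0.4, -3.9]
finger_gap: 0.203
```

Emit:
send_rows([
  [-0.25,0.3,-0.1,0,0,0,5],
  [-0.5,0.6,-0.1,0,0,0,5],
  [-0.84,0.957,-0.1,0,0,0,5],
  [-0.84,0.957,-0.1,0,0,0,5],
])

```text
clock: 16.1
eef_pos: [0.5905, -0.0297, 0.2034]
tcp_rot: [-0.002, -0.454, 0.891, -0.0]
ft_force: [-0.8, -0.4, -3.5]
finger_gap: 0.2
```

Emit:
send_rows([
  [-0.25,0.3,0,0,0,0,5],
  [-0.5,0.6,0,0,0,0,5],
  [-0.84,0.957,0,0,0,0,5],
  [-0.84,0.957,0,0,0,0,5],
])

```text
clock: 16.6
eef_pos: [0.5621, 0.0967, 0.2026]
tcp_rot: [-0.002, -0.455, 0.891, -0.0]
ft_force: [0.6, -1.1, -3.6]
finger_gap: 0.202
```

Emit:
send_rows([
  [-0.25,0.3,0,0,0,0,5],
  [-0.5,0.6,0,0,0,0,5],
  [-0.84,0.957,0,0,0,0,5],
  [-0.84,0.957,0,0,0,0,5],
  [-0.84,0.957,0,0,0,0,5],
])

```text
clock: 17.23
eef_pos: [0.5337, 0.22, 0.2018]
tcp_rot: [-0.003, -0.455, 0.89, -0.0]
ft_force: [-0.4, -0.1, -3.4]
finger_gap: 0.206
```

Run:
```python
from h import *
im,d,c,W=cam('wrist'); np.savez('w5.npz',im=im,d=d,W=W); save('w5.png',np.clip(im*1.2,0,255).astype(np.uint8))
s=arm.get_state();print(s['eef_pos'],s['tcp_rot'],s['joints'])
```

```text
[0.5337917  0.2196916  0.20190172] [-2.49545099e-03 -4.54684926e-01  8.90648735e-01 -4.70786348e-04] [ 7.28905110e-01  2.19655567e-01 -2.40644251e-01 -3.97876951e-04
 -1.11556290e+00 -1.35548545e+00]
```

View pics/w5.png

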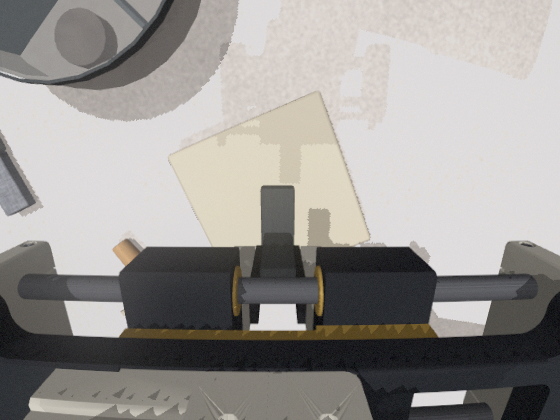

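Three slab corners show at (170,157), (319,93) and (369,238), with the foot hanging at (278,220). I'll locate the slab centre from these.

Run:
```python
from h import *
f=np.load('w5.npz'); im,W=f['im'],f['W']; c=arm.camera_info('wrist')
o=plane([(170,157),(319,93),(369,238)],c,W,.04)[:,:2]
print(o,np.hypot(*(o[0]-o[1])),np.hypot(*(o[1]-o[2])),'centre',(o[0]+o[2])/2)
# edge lines on the masked slab, refit corners
s=arm.get_state();r=rot(s['tcp_rot']).as_matrix(); print(r.T@(np.r_[(o[0]+o[2])/2,s['eef_pos'][2]]-s['eef_pos']))
im,d,c,W=cam('top'); np.savez('t5.npz',im=im,d=d)
q=plane([(124,206),(189,220),(167,289),(103,271)],c,W,.04)[:,:2]; print('top corners',q.round(4),q.mean(0))
```

```text
[[0.60154721 0.11487194]
 [0.43361359 0.15605479]
 [0.47456116 0.32351938]] 0.17290959247547427 0.17239805546889103 centre [0.53805418 0.21919566]
[-2.09831378e-03 -3.74319529e-03 -1.55811332e-05]
top corners [[0.643  0.2801]
 [0.6109 0.1066]
 [0.4301 0.1546]
 [0.4713 0.323 ]] [0.53883395 0.21607192]
```

Run:
```python
from h import *
f=np.load('w5.npz'); im,d,W=f['im'],f['d'],f['W']; c=arm.camera_info('wrist')
v,u=np.mgrid[:420,:560]; P=pts(np.c_[u.ravel(),v.ravel()],d,c,W).reshape(420,560,3)
z=P[...,2]; roi=(v<244)&(u>160)&(u<380)&(v>85)
m=roi&(abs(z-.04)<.01); print('z',np.median(z[m]),m.sum())
q=plane(np.c_[u[m],v[m]],c,W,.04)[:,:2]
h=cv2.convexHull(np.c_[u[m],v[m]].astype(np.int32))[:,0]; print(h.tolist())
a=np.radians(-13.7); R2=np.array([[np.cos(a),np.sin(a)],[-np.sin(a),np.cos(a)]])
for deg in(-14.5,-13.8,-13.1):
  a=np.radians(deg); R2=np.array([[np.cos(a),np.sin(a)],[-np.sin(a),np.cos(a)]]); g=q@R2.T
  print(deg,np.percentile(g,[.3,99.7],axis=0).round(4).tolist(), g.min(0),g.max(0))
g=z[(abs(u-40)<20)&(abs(v-230)<20)]; print('table z',np.median(z[(u>480)&(v<230)&(v>150)]))
# top view
f=np.load('t5.npz'); im,d=f['im'],f['d']; c=arm.camera_info('top'); W=np.linalg.inv(c['view'])
f=np.load('top1.npz'); im,d=f['im'],f['d']
P=pts(np.c_[u.ravel(),v.ravel()],d,c,W).reshape(420,560,3); m=(abs(P[...,2]-.04)<.012)&(u<210)&(u>90)&(v>190)&(v<310)
print('top z',np.median(P[...,2][m]),np.median(P[...,2][(u<60)&(v>200)&(v<280)]))
q=plane(np.c_[u[m],v[m]],c,W,.04)[:,:2]
a=np.radians(-13.8); R2=np.array([[np.cos(a),np.sin(a)],[-np.sin(a),np.cos(a)]]); g=q@R2.T
lo,hi=np.percentile(g,[.5,99.5],axis=0); print('top',m.sum(),lo,hi,hi-lo,R2.T@((lo+hi)/2),q.mean(0))
```

```text
z 0.03984779753065615 18731
[[369, 239], [368, 240], [363, 242], [360, 243], [210, 243], [207, 238], [184, 192], [168, 159], [168, 156], [169, 155], [173, 153], [204, 138], [220, 131], [311, 92], [314, 91], [318, 91], [320, 93], [338, 144], [348, 173], [359, 205], [369, 235]]
-14.5 [[0.3787, 0.2574], [0.5557, 0.4298]] [0.37738452 0.25576368] [0.55666707 0.43425288]
-13.8 [[0.3831, 0.2519], [0.5596, 0.4251]] [0.38254785 0.25100297] [0.56018687 0.42949804]
-13.1 [[0.3871, 0.2461], [0.5632, 0.4202]] [0.38600217 0.24491996] [0.56448656 0.4246791 ]
table z 0.0002574877260232977
top z 0.03895445690350552 -0.0011061088952997178
top 4704 [0.38201859 0.24734182] [0.55793564 0.42633441] [0.17591704 0.17899259] [0.53675805 0.21500977] [0.53598589 0.2147894 ]
```

Emit:
send_rows([
  [0,-0.051,0.2,0,0,0,5],
  [0,-0.051,0.5,0,0,0,5],
  [0,-0.051,0.8,0,0,0,5],
  [0,-0.051,1.0,0,0,0,5],
  [0,-0.051,1.0,0,0,0,5],
  [0,-0.051,1.0,0,0,0,5],
])

```text
clock: 18.08
eef_pos: [0.5384, 0.216, 0.103]
tcp_rot: [-0.002, -0.454, 0.891, -0.0]
ft_force: [-0.0, 0.0, -2.8]
finger_gap: 0.201
```

Emit:
send_rows([
  [0,0.005,0.1,0,0,0,5],
  [0,0.005,0.2,0,0,0,5],
  [0,0.005,0.24,0,0,0,5],
  [0,0.005,0.255,0,0,0,5],
  [0,0.005,0.255,0,0,0,5],
  [0,0.005,0.255,0,0,0,5],
])

```text
clock: 18.82
eef_pos: [0.5381, 0.2163, 0.0777]
tcp_rot: [-0.002, -0.454, 0.891, -0.0]
ft_force: [0.5, -0.4, -2.8]
finger_gap: 0.199
```

Emit:
send_rows([
  [0,0,0.01,0,0,0,5],
  [0,0,0.01,0,0,0,5],
])

```text
clock: 19.08
eef_pos: [0.5381, 0.2164, 0.0768]
tcp_rot: [-0.001, -0.454, 0.891, -0.0]
ft_force: [1.1, -0.0, -3.4]
finger_gap: 0.203
```

Emit:
send_rows([
  [0,0,0.01,0,0,0,5],
  [0,0,0.01,0,0,0,5],
])

```text
clock: 19.32
eef_pos: [0.5381, 0.2163, 0.0757]
tcp_rot: [-0.002, -0.454, 0.891, -0.0]
ft_force: [-0.5, 0.6, -3.2]
finger_gap: 0.2
```

Emit:
send_rows([
  [0,0,0.008,0,0,0,5],
  [0,0,0.008,0,0,0,5],
])

```text
clock: 19.58
eef_pos: [0.5382, 0.2163, 0.0754]
tcp_rot: [-0.001, -0.454, 0.891, -0.001]
ft_force: [-3.1, -1.1, 4.3]
finger_gap: 0.202
```

Contact is felt, so I'll release gently and retreat.

Emit:
send_rows([
  [0,0,0,0,0,0,25],
  [0,0,0,0,0,0,40],
  [0,0,0,0,0,0,50],
  [0,0,0,0,0,0,50],
  [0,0,0,0,0,0,50],
  [0,0,-0.2,0,0,0,50],
  [0,0,-0.5,0,0,0,50],
  [0,0,-0.9,0,0,0,50],
  [0,0,-1,0,0,0,50],
])

```text
clock: 20.7
eef_pos: [0.5396, 0.2173, 0.1783]
tcp_rot: [0.001, -0.455, 0.891, -0.0]
ft_force: [-0.2, 0.5, 0.1]
finger_gap: 0.569
```

Emit:
send_rows([
  [0.3,0,-0.5,0,0,0,50],
  [0,0,-1,0,0,0,50],
  [-0.5,0,-1,0,0,0,50],
  [-1,0,-1,0,0,0,50],
  [-1,0,-1,0,0,0,50],
])

```text
clock: 21.32
eef_pos: [0.5989, 0.3003, 0.2755]
tcp_rot: [-0.001, -0.455, 0.891, -0.0]
ft_force: [0.1, -1.1, -0.3]
finger_gap: 0.572
```

Run:
```python
from h import *
s=arm.get_state();print(s['eef_pos'],s['ft_force'])
A,d,c,W=cam('wrist'); np.savez('w6.npz',im=A,d=d,W=W)
B,dB,cB,WB=cam('top'); np.savez('t6.npz',im=B,d=dB,W=WB)
C,_,_,_=cam('scene'); 
a=cv2.resize(B[110:320,40:360],(800,420)); 
b=np.hstack([cv2.resize(A,(400,180*1)),cv2.resize(C[130:310,160:460],(400,180))])
save('f.png',np.clip(np.vstack([a,b])*1.4,0,255).astype(np.uint8))
```

```text
[0.59886445 0.30032611 0.27549538] [ 0.09868513 -1.05331445 -0.33809034]
```

View pics/f.png

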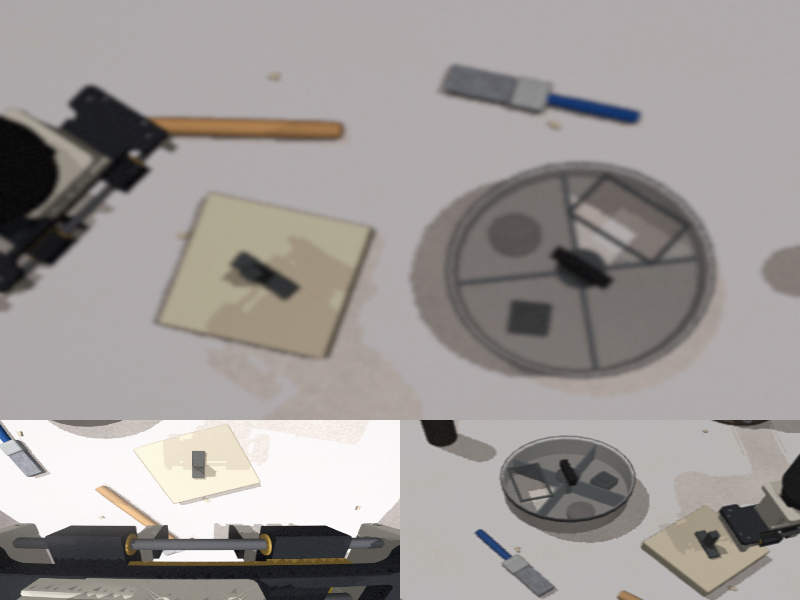

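The T-foot stands upright near the slab's middle, with the cover opening over the now-empty bay. One last numeric check of centring and cover angle.

Run:
```python
from h import *
v,u=np.mgrid[:420,:560]
for n,cn,box in(('w6','wrist',(170,375,0,200)),('t6','top',(95,195,185,295))):
    f=np.load(n+'.npz'); im,d,W=f['im'],f['d'],f['W']; c=arm.camera_info(cn)
    P=pts(np.c_[u.ravel(),v.ravel()],d,c,W).reshape(420,560,3); z=P[...,2]
    b=(u>box[0])&(u<box[1])&(v>box[2])&(v<box[3])
    m=b&(z>.03)&(z<.047); q=plane(np.c_[u[m],v[m]],c,W,.04)[:,:2]
    r=cv2.minAreaRect((q*1e3).astype(np.float32)); 
    t=b&(abs(z-.105)<.006); ft=b&(abs(z-.052)<.0045)
    print(n,'slab',r,'stem top',t.sum(),P[t].mean(0),'foot',ft.sum(),P[ft].mean(0))
f=np.load('t6.npz'); d,W=f['d'],f['W']; P=pts(np.c_[u.ravel(),v.ravel()],d,c,W).reshape(420,560,3)
g=(abs(u-272)<25)&(abs(v-243)<25)&(abs(P[...,2]-.111)<.01); q=plane(np.c_[u[g],v[g]],c,W,.111)[:,:2]
print('grip',cv2.minAreaRect((q*1e3).astype(np.float32)))
```

```text
w6 slab ((539.490234375, 219.41661071777344), (178.5897216796875, 179.03125), 76.44176483154297) stem top 301 [0.53771664 0.21700621 0.1045576 ] foot 815 [0.53820221 0.21730787 0.05171029]
t6 slab ((536.764892578125, 215.266845703125), (182.06143188476562, 177.82470703125), 76.54336547851562) stem top 50 [0.53599131 0.21438913 0.10371553] foot 153 [0.53423163 0.21110938 0.05110231]
grip ((550.542724609375, -112.57940673828125), (69.50442504882812, 16.223026275634766), 53.662498474121094)
```

```bash
python3 -c "
from rig import arm
print(arm.close_job())"
```

```text
the job is handed in; nothing more can be done
None
```

The T-foot is standing upright on the slab, and I've handed the job in at about 21 s of robot time. I turned the cover about 129° by its bar grip. Then I gripped the T-foot high on its stem, raised it 50 mm, turned it 84° so the foot ran along the opening, and drew it out. I lowered it until I felt contact, then released it.

**Last checks:**
- **T-foot:** the stem top is at 0.1046 m, against 0.105 m expected for standing upright. It is within about 3 mm of the slab's centre in the wrist view. In the top view the stem is about 1 mm off.
- **Cover:** the opening direction measures about −36.3° to −36.7°, against −36.2° to −36.5° for the bay, so it is lined up within about 1°.
- **Bystanders:** the rubbing stone, bush-hammer head, brush and hammer look unmoved in the final picture. I did not measure them again. Only the foot of the flask was in the final crop.
- **Forces:** the wrist force stayed below about 8 N in every reading.

**Disagreement:** the wrist and top cameras differ by about 3–5 mm in absolute position, so I judged the centring within each view. In the top view, the mean of the visible foot pixels is about 5 mm off centre, probably because the stem hides part of the foot.

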